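Snap a lamp stem into the retention tester and prove that it holds

TASK

Take the white lamp stem out of the wooden rack and press it straight down into the blue nest of the tester until it has clicked and its flange sits fully home on the brass seat ring, pressing no harder than 25 N. Then prove the catch: pull the white stem straight up with slowly rising force until the pull reaches about 12 N, keep that pull for half a second and never reach 20 N. Let the stem settle back home in the nest and let go; leave the black stem and everything else alone.

Things in the scene. Friction and masses are not known exactly. Their poses are not given: they have to be found in the camera images.
- plug: White lamp stem, 60 g, upright. Origin: centre of the flange's underside, z up along the stem. Above the origin: flange 39 mm diameter and 4 mm thick, then a round body of 28 mm diameter up to z = 48 mm, to be gripped on its sides. Below it: brass shank 14 mm diameter, then a ridge of 20 mm diameter from z = -20.7 to -24.7 mm, then a lead cone narrowing to 11 mm at the lower end, z = -33.7 mm.
- plug_black: Black lamp stem of the same shape and size as the white one, same origin. It stands in the rack's other hole (which hole holds which stem varies) and is to be left alone.
- rack: Fixed light wooden block, 60 x 130 x 45 mm (x, y, z), origin at the centre of its underside. Two upright through holes of 25 mm diameter on its y axis, 35 mm to either side of the centre; a stem hangs loosely in each with its flange on the block's top, z = 45 mm.
- tester: Fixed retention tester: grey base plate 110 x 100 x 12 mm, origin at the centre of its underside. Two steel columns of 12 mm diameter at y = +-37 mm, up to z = 80 mm, and an aluminium scale plate at x = 45 mm up to z = 70 mm. The nest, a blue block 46 x 50 x 32 mm with the brass seat ring on top, rides between the columns.
- seat_top (a point): Centre of the upper face of the brass seat ring on the nest, z up; it moves with the nest (80 to 83.5 mm above the desk at rest: the ring's height is set differently each time and stays). Ring: 42 mm outside, 24 mm inside. Under it an upright round through bore of 22 mm diameter, mouth chamfered, down to 36 mm. Home is when the stem's flange lies on the ring.
- nest (a joint): Vertical travel of the sprung nest, m, 0 at rest, positive up: stiff springs, 7 N per mm either way (a pull of 12 N on the stem lifts it 1.7 mm, pressing lowers it); stops at +-6 mm.
- glue_bottle: Bystander: white glue bottle with orange tip, 47 mm wide, 148 mm tall.
- solder_reel: Bystander: green solder reel, 60 mm diameter, 35 mm tall.
- kraft_tube_1: Bystander: cardboard tube standing on end, 68 mm diameter, 72 mm tall.
- led_bulb: Bystander: white bulb lying on its side, 121 mm long.
- flat_file: Bystander: flat steel file, 200 x 16 x 4 mm.
- screwdriver: Bystander: screwdriver with orange handle, 230 mm long.
- nest_bore (a point): Middle of the bore, at the two spring noses that catch the stem's ridge from above. Pressing the stem in takes up to about 5 to 12 N from about 18 mm before home until the click, 1.5 to 5 mm before home. A clicked stem holds over 25 N, but has 1.5 to 5.5 mm of vertical play, different each time, over which it lifts almost freely before it takes load.
There are look-alikes about, which are no part of the job. Leave any turquoise look-alike of the tester alone.

How it is judged:
On the way, in this order (a step that is already met when the one before it is completed fails the run):
1. the white stem is clicked home: flange within 1 mm of the seat ring and centred in the bore (z of plug in the frame of seat_top below 0.001 m and horizontal distance between plug and seat_top below 0.004 m), for 0.1 s.
2. the proof pull: the fingers hold the white stem and pull it up with more than 9 N for 0.35 s (nest lifted more than 1.29 mm), not touching the nest, and the stem stays caught (value of joint nest above 0.00129 m and contact force between the fingers and plug above 1 N and contact force between the fingers and tester below 1 N and z of plug in the frame of seat_top below 0.0075 m), for 0.35 s.
At the end, for the whole second after the job is handed in: The white stem stands in the nest, upright, its flange within 2.5 mm of the seat ring and within 4 mm of the bore's axis, let go and at rest, with the nest back at its rest height within 0.5 mm (z of plug in the frame of seat_top below 0.0025 m and horizontal distance between plug and seat_top below 0.004 m and angle between plug's own z axis and vertical below 0.1 rad and linear speed of plug below 0.01 m/s and value of joint nest between -0.0005 and 0.0005 m); the robot touches nothing.
It fails at once if the pull on the nest reached 20 N (nest lifted 2.86 mm) (value of joint nest above 0.00286 m).
It fails at once if the nest was pressed with more than 25 N (pushed down 3.6 mm) (value of joint nest below -0.0036 m).
It fails at once if the black stem was moved more than 15 mm (distance of plug_black from where it was at the start of the episode above 0.015 m).
It fails at once if a bystander was moved more than 20 mm (distance of any of glue_bottle, solder_reel, kraft_tube_1, led_bulb, flat_file, screwdriver from where it was at the start of the episode above 0.02 m).
It also fails if it takes over 59 s, if anything falls off the work surface, if the arm or the gripper's body presses on something with over 40 N, if the wrist force passes 120 N, or if a joint passes its speed limit or range.

ROBOT

A 6-joint arm with a two-finger parallel gripper is mounted at the origin on a cart in front of the work surface, level with it; the furniture and walls round the work are solid. World frame = base frame: x ahead of the robot, y to its left, z up, the work surface at z = 0. Lengths are in m, angles in rad, forces in N, time in s.
With the tool pointing down it reaches from about 0.3 to 0.775 m from the base axis. Payload 14.6 kg.
Tool frame: the origin (TCP) lies on the front face of the gripper's body, between the roots of the fingers; the fingertips stand 97 mm ahead of it and the grasp point (between the pads) lies 78 mm ahead of it; z points along the fingers, x is the direction in which the jaws open and shut, and the axes are right-handed (so a half turn about z gives the same grasp; the last joint's range is limited). The gripper opens to 94 mm and grips with 3 to 60 N. Pads are 16 mm wide; open, the fingers measure 119 mm over their backs; the gripper's body (75 mm by 177 mm) begins 78 mm behind the grasp point.
Start: joints at [1.261, 0.3, 1.521, -0, 1.321, -0.067], TCP at [0.132, 0.534, 0.303] pointing down, gripper open.
Joint ranges: [-3.03, 3.03], [-0.79, 2.21], [0.23, 2.52], [-1.04, 4.18], [0, 3.07], [-2.55, 2.55]. Speed limits (rad/s): [2.22, 2.22, 2.57, 3.14, 3.14, 3.14].

INTERFACE

Orientations are given as [roll, pitch, yaw] about the fixed x, y, z axes, in that order (R = Rz(yaw) Ry(pitch) Rx(roll)).
In Python, from station import sensors, camera, ctrl gives the robot as it stands.
- The arm moves only by the tool move_arm, never from a script. Its argument "rows" is text: rows parted by semicolons, each of 6 numbers parted by spaces: the shift along the tool's x, y, z in mm, then the turn, a rotation vector about the tool's x, y, z in rad. In form: x y z wx wy wz; .... A call has 1 to 20 rows; each row shifts and turns the pose as measured when the row begins, along the tool's axes as they then stand; what a row does not reach is not made up. A row lasts 1/8 s, in which the tool goes at most 62.5 mm and 10.7 degrees, less where a joint would pass 70% of its speed; a pose out of reach is approached as far as the arm can. A call with a gripper value outside its range is refused whole. "grip" is the opening, from -1 (shut) to 1 (fully open), set as the call begins (left out, the last holds). The fingers move at their own pace and stop on an object; "newtons" is the grip in N (left out, the last holds). Time passes only in rows, so rows that do not move let the fingers close. It gives the time, the measured TCP pose, the force and the opening at its end, in the units of the state.
- sensors.get_obs(): the state, without advancing time (a new reading comes with each control period).
- camera(name): name is "scene" or "top" or "wrist"; returns a dict with "color" (400x640x3 uint8, blue, green, red), "z_map" (400x640 float32, m along the optical axis (not along the pixel's ray), 0 where there is no reading), "mtx" (3x3 intrinsics, pixels), "position" and "attitude" of the camera in the world; the wrist camera has in their place "hand_eye" (4x4, takes a point from camera to tool coordinates, whose origin is the TCP and whose axes are the tool frame's). Camera axes: x right, y down, z forward; pixel columns grow to the right and rows downward; lengths in m; the calibration is good to about 2 mm. The wrist camera is an equidistant fisheye: a pixel r from the principal point sees the ray r / f radians off the axis. A picture is of the moment at which its call begins: read the wrist's pose just before it.
- ctrl.hand_in(): hands the job in, once; it reports no verdict.
The state is a dict: "time_s": time; "qpos": joint angles; "joint_vel": joint speeds; "tau": joint torques, N m; "ee_pos": TCP position; "eef_rot": TCP orientation; "force": force on the tool from outside, world axes, zero at the start; "moment": the same for the moment, N m; "grip_width": finger opening in m.
Only numpy, scipy, OpenCV 4.12 (cv2) and the standard library are available. Lean on these libraries where they do the work, as an engineer would, in place of code of your own. Each camera call takes 0.05 s, during which the arm holds its last target.

## Working session

There is one attempt and no reset: what is moved stays moved. The work goes in short steps, Python scripts to look and compute and a tool call to move; the robot and the scene stay as the last step left them, time stands still between calls to the robot, and variables do not carry over. Pictures are saved under pics/ and viewed, and the job is handed in when it is done.

Besides the shell and the picture viewer there is one more tool, called as a command line: name --argument value ..., lists and objects as JSON in quotes. move_arm: Moves the arm, as the interface text tells. Its arguments: {"type":"object","properties":{"rows":{"type":"string"},"grip":{"type":"number"},"newtons":{"type":"number"}},"required":["rows"]}

```bash
mkdir -p pics; ls
cat > h.py <<'E'
import numpy as np,cv2
from station import sensors,camera,ctrl
from scipy.spatial.transform import Rotation as R
E
python3 - <<'E'
from h import *
o=sensors.get_obs()
for k,v in o.items(): print(k,np.round(v,4))
for n in ("scene","top","wrist"):
    c=camera(n); cv2.imwrite(f"pics/{n}0.png",c["color"]); np.savez(f"pics/{n}0.npz",**c)
    print(n,{k:np.round(v,4).tolist() for k,v in c.items() if k not in("color","z_map")})
E
```

```text
pics
time_s 0.0
qpos [ 1.2614  0.3005  1.5216  0.      1.3207 -0.0666]
joint_vel [ 0.0012 -0.0002  0.0006 -0.0022  0.0003  0.0002]
tau [ 4.00000e-04 -5.31803e+01 -3.52749e+01  7.09000e-02  2.43000e-02
 -1.00000e-04]
ee_pos [0.1322 0.5337 0.3021]
eef_rot [-3.1415e+00  1.2000e-03  1.3280e+00]
force [-0.49   -0.1763 -0.4996]
moment [-0.0223  0.0115  0.0093]
grip_width 0.0943
scene {'mtx': [[386.996, 0.0, 317.232], [0.0, 386.996, 206.2182], [0.0, 0.0, 1.0]], 'position': [-0.5986, -0.7253, 0.649], 'attitude': [-1.9896, 0.0166, -1.1499]}
top {'mtx': [[487.6877, 0.0, 320.5024], [0.0, 487.6877, 201.0543], [0.0, 0.0, 1.0]], 'position': [0.3431, -0.1964, 1.8144], 'attitude': [-3.0139, 0.0161, -1.589]}
wrist {'mtx': [[309.7069, 0.0, 319.4979], [0.0, 309.7069, 193.7764], [0.0, 0.0, 1.0]], 'hand_eye': [[1.0, -0.0002, 0.0018, -0.0012], [-0.0003, 0.9671, 0.2543, -0.0732], [-0.0018, -0.2543, 0.9671, -0.0821], [0.0, 0.0, 0.0, 1.0]]}
```

View pics/scene0.png

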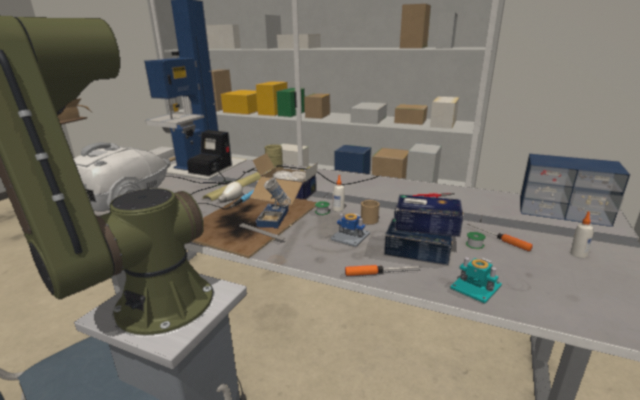

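View pics/top0.png

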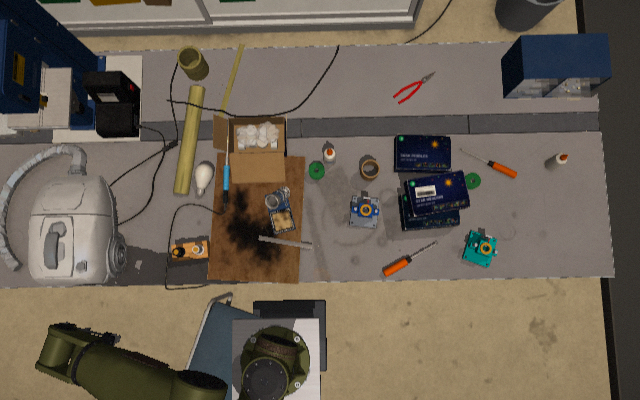

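View pics/wrist0.png

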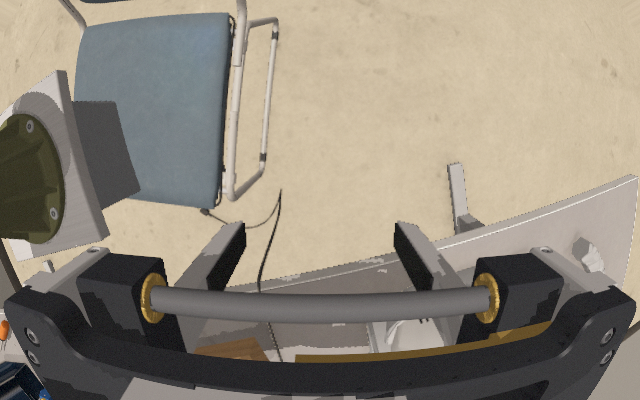

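```bash
cat >> h.py <<'E'
def world(c,uv,z=None,depth=None):
    Rm=R.from_euler('xyz',c["attitude"]).as_matrix(); K=c["mtx"]
    d=Rm@np.array([(uv[0]-K[0,2])/K[0,0],(uv[1]-K[1,2])/K[1,1],1.])
    p=np.array(c["position"])
    return p+d*(((z-p[2])/d[2]) if z is not None else depth)
def wpt(c,o,uv,z=None,depth=None):
    """fisheye wrist"""
    K=c["mtx"];d=np.array([uv[0]-K[0,2],uv[1]-K[1,2]]);r=np.hypot(*d);t=r/K[0,0]
    v=np.array([*(d/max(r,1e-9)*np.sin(t)),np.cos(t)])
    H=np.array(c["hand_eye"]);T=R.from_euler('xyz',o["eef_rot"]).as_matrix()
    p=np.array(o["ee_pos"])+T@H[:3,3]; w=T@H[:3,:3]@v
    if depth is not None: return p+w*(depth/v[2])
    return p+w*((z-p[2])/w[2])
E
python3 - <<'E'
from h import *
c=dict(np.load("pics/top0.npz"))
im=c["color"]
a=cv2.resize(im[225:275,160:220],None,fx=8,fy=8,interpolation=2)
b=cv2.resize(im[180:240,335:395],None,fx=6.666,fy=6.666,interpolation=2)[:400]
cv2.imwrite("pics/crop.png",np.hstack([a[:400,:400],b[:400,:400]]))
for uv in [(190,250),(180,252),(200,250),(363,210),(360,195),(365,222),(482,248),(202,180),(285,240),(316,168),(368,168),(330,155)]:
    d=c["z_map"][uv[1],uv[0]]; print(uv,np.round(world(c,uv,depth=d),3))
E
```

```text
(190, 250) [0.401 0.303 0.052]
(180, 252) [0.394 0.331 0.076]
(200, 250) [0.4   0.26  0.075]
(363, 210) [ 0.538 -0.329  0.013]
(360, 195) [ 0.596 -0.32   0.   ]
(365, 222) [ 0.493 -0.335  0.014]
(482, 248) [ 0.388 -0.738  0.08 ]
(202, 180) [0.657 0.262 0.052]
(285, 240) [ 0.432 -0.039  0.02 ]
(316, 168) [ 0.696 -0.157  0.034]
(368, 168) [ 0.699 -0.353 -0.   ]
(330, 155) [ 0.727 -0.21   0.113]
```

View pics/crop.png

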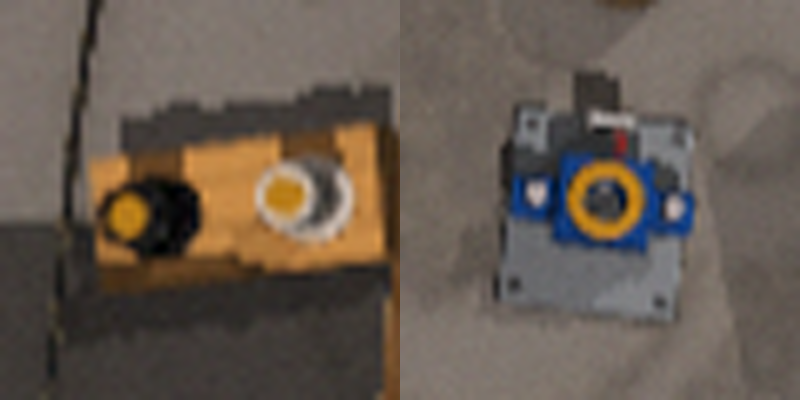

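Stem candidates in the top view are the white stem in the wooden rack at about (198,250), the black stem at (178,251), the white bulb at (204,180) and the glue bottle at (330,155). For the tester there is the blue nest with brass ring at (365,210) and the turquoise look-alike at (483,248). I choose the white stem at (198,250) and the blue nest at (365,210). The crop confirms both.

Run:
```python
from h import *
c=dict(np.load("pics/top0.npz"))
print("flange",world(c,(198.1,249.6),z=.049),"cap",world(c,(195.6,249.4),z=.093))
print("black",world(c,(179,252),z=.049))
hsv=cv2.cvtColor(c["color"],cv2.COLOR_BGR2HSV)
m=cv2.inRange(hsv,(12,120,100),(30,255,255))[200:222,355:378]
ys,xs=np.nonzero(m); print(len(xs)); e=cv2.minEnclosingCircle(np.c_[xs,ys].astype(np.float32)); print(e)
print("ring",world(c,(355+e[0][0],200+e[0][1]),z=.082))
a=[world(c,(160+u/8,225+v/8),z=.045) for u,v in((90,160),(375,125))]; d=a[0]-a[1]; print(d,"rack yaw",np.arctan2(-d[0],d[1]))
o=sensors.get_obs(); T=R.from_euler('xyz',o["eef_rot"])
p=world(c,(198.1,249.6),z=.049); t=np.array([p[0],p[1],.25]); print("tool shift mm",T.inv().apply(t-o["ee_pos"])*1000)
print("TCP axes",T.as_matrix().round(3))
```

```text
flange [0.40203182 0.27397445 0.049     ] cap [0.40142994 0.27111908 0.093     ]
black [0.39467685 0.34324381 0.049     ]
73
((10.5, 9.5), 5.700977325439453)
ring [ 0.53225948 -0.33259652  0.082     ]
[-0.01340999  0.129767    0.        ] rack yaw 0.10297349118615376
tool shift mm [-187.26243914  324.3942815    52.35699665]
TCP axes [[ 0.24   0.971 -0.   ]
 [ 0.971 -0.24  -0.001]
 [-0.001 -0.    -1.   ]]
```

move_arm --rows "-27 46 4 0 0 0;-27 46 4 0 0 0;-27 46 4 0 0 0;-27 46 4 0 0 0;-27 46 4 0 0 0;-27 46 4 0 0 0;-25 46 4 0 0 0;0 0 0 0 0 0.175;0 0 0 0 0 0.175;0 0 0 0 0 0.175;0 0 0 0 0 0.175;0 0 0 0 0 0.175;0 0 0 0 0 0.175;0 0 0 0 0 0.175;0 0 0 0 0 0"

```text
time_s: 2.02
ee_pos: [0.4074, 0.265, 0.2706]
eef_rot: [3.138, 0.005, 0.066]
force: [0.4, 0.4, -0.2]
grip_width: 0.0935
```

Run:
```python
from h import *
o=sensors.get_obs(); print(o["time_s"],o["ee_pos"],o["eef_rot"],o["qpos"],o["force"])
c=camera("wrist"); cv2.imwrite("pics/w1.png",c["color"]); np.savez("pics/w1.npz",**c)
```

```text
2.025 [0.4073727  0.26498639 0.27062777] [3.13813653 0.00451252 0.06642397] [ 5.01766514e-01  1.89970627e-01  1.73536236e+00 -1.30968930e-03
  1.22180907e+00  4.35786001e-01] [ 0.39006446  0.43872784 -0.19844578]
```

View pics/w1.png

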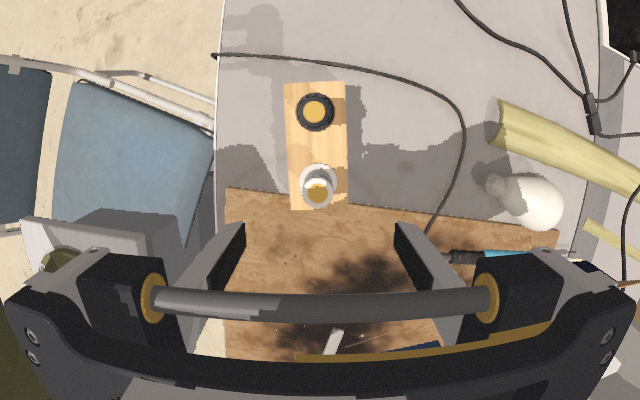

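Run:
```python
from h import *
c=dict(np.load("pics/w1.npz")); im=c["color"]
a=cv2.resize(im[70:220,270:370],None,fx=4,fy=4,interpolation=2); cv2.imwrite("pics/w1c.png",a)
hsv=cv2.cvtColor(im,cv2.COLOR_BGR2HSV)
o=dict(ee_pos=[0.4073727,0.26498639,0.27062777],eef_rot=[3.13813653,0.00451252,0.06642397])
m=cv2.inRange(hsv,(0,0,120),(180,60,255)); m[:155]=0;m[215:]=0;m[:,:295]=0;m[:,341:]=0
ys,xs=np.nonzero(m); print(xs.min(),xs.max(),ys.min(),ys.max())
for n,uv in dict(top=(319,164),bot=(319,206)).items(): print(n,c["z_map"][uv[1],uv[0]])
cp=cv2.inRange(hsv,(18,130,100),(32,255,255)); cp[:175]=0;cp[210:]=0;cp[:,:300]=0;cp[:,335:]=0
ys,xs=np.nonzero(cp); print(len(xs),xs.mean(),ys.mean(),np.ptp(xs),np.ptp(ys))
u=(xs.mean(),ys.mean()); 
d=c["z_map"][int(u[1]),int(u[0])]; print(wpt(c,o,u,depth=d), wpt(c,o,u,z=.094))
```

```text
299 336 163 208
top 0.3047377
bot 0.2711908
272 317.2279411764706 193.0 18 17
[0.40456872 0.26943783 0.09277648] [0.40456049 0.26975802 0.094     ]
```

View pics/w1c.png

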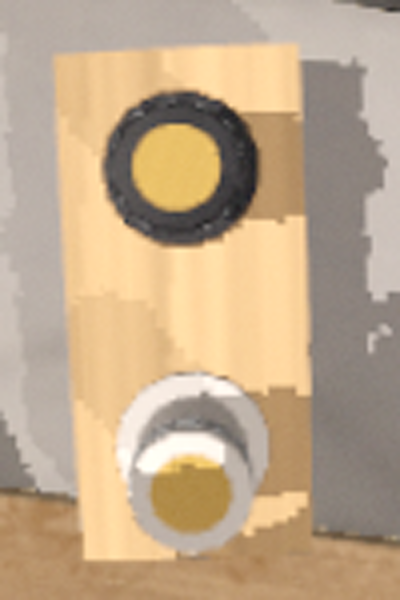

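```bash
cat >> h.py <<'E'
def to(p,yaw):
    o=sensors.get_obs(); T=R.from_euler('xyz',o["eef_rot"])
    G=R.from_euler('xyz',[np.pi,0,yaw])
    print("t",o["time_s"],"pos",np.round(o["ee_pos"],4),"rot",np.round(o["eef_rot"],4),"F",np.round(o["force"],2),"w",o["grip_width"])
    print("shift mm",np.round(T.inv().apply(np.array(p)-o["ee_pos"])*1000,2),"rotvec",np.round((T.inv()*G).as_rotvec(),4))
E
python3 - <<'E'
from h import *
c=dict(np.load("pics/w1.npz"));o=dict(ee_pos=[0.4073727,0.26498639,0.27062777],eef_rot=[3.13813653,0.00451252,0.06642397])
print(wpt(c,o,(318,182),z=.049),wpt(c,o,(314,112),z=.093))
to([.404,.270,.200],.105)
E
```

```text
[0.40489534 0.26942645 0.049     ] [0.39735841 0.33853629 0.093     ]
t 2.075 pos [0.4074 0.265  0.2706] rot [3.1381 0.0045 0.069 ] F [1.13 0.03 0.43] w 0.09402010938761299
shift mm [-2.69 -5.47 70.61] rotvec [ 0.0034  0.0046 -0.036 ]
```

move_arm --rows "-2.3 -5 20 0.003 0.005 -0.036;0 0 20 0 0 0;0 0 20 0 0 0;0 0 10 0 0 0;0 0 0 0 0 0"

```text
time_s: 2.7
ee_pos: [0.4047, 0.27, 0.1991]
eef_rot: [3.142, -0.001, 0.125]
force: [0.6, -0.9, -1.0]
grip_width: 0.0939
```

Run:
```python
from h import *
to([.4046,.2697,.153],.105)
o=sensors.get_obs()
c=camera("wrist"); cv2.imwrite("pics/w2.png",c["color"]); np.savez("pics/w2.npz",**c)
```

```text
t 2.7 pos [0.4047 0.27   0.1991] rot [ 3.1416e+00 -1.3000e-03  1.2550e-01] F [ 0.6  -0.91 -0.95] w 0.0939397313144653
shift mm [-0.23  0.24 46.06] rotvec [-0.     -0.0013  0.0205]
```

View pics/w2.png

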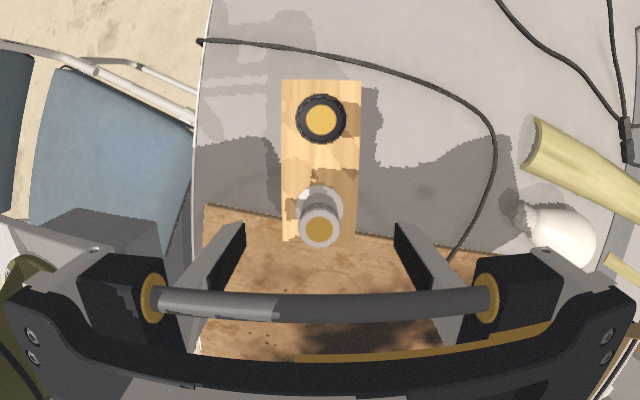

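Run:
```python
from h import *
c=dict(np.load("pics/w2.npz"));o=dict(ee_pos=[.4047,.27,.1991],eef_rot=[3.1416,-.0013,.1255])
print(wpt(c,o,(319,229),z=.093),wpt(c,o,(321,205),z=.049))
```

```text
[0.40468662 0.26955961 0.093     ] [0.40590166 0.27285831 0.049     ]
```

move_arm --rows "0 0 16 0 0 0.01;0 0 16 0 0 0.01;0 0 10 0 0 0;0 0 4 0 0 0;0 0 0 0 0 0"

```text
time_s: 3.38
ee_pos: [0.4052, 0.2702, 0.151]
eef_rot: [-3.141, -0.003, 0.105]
force: [0.6, -0.4, -0.1]
grip_width: 0.0941
```

move_arm --rows "0 0 0 0 0 0;0 0 0 0 0 0;0 0 0 0 0 0;0 0 0 0 0 0;0 0 0 0 0 0;0 0 0 0 0 0" --grip -1 --newtons 40

```text
time_s: 4.12
ee_pos: [0.4056, 0.2704, 0.152]
eef_rot: [-3.14, -0.005, 0.105]
force: [-0.2, -0.3, 0.3]
grip_width: 0.0368
```

move_arm --rows "0 0 0 0 0 0;0 0 0 0 0 0;0 0 0 0 0 0"

```text
time_s: 4.5
ee_pos: [0.4056, 0.2704, 0.152]
eef_rot: [-3.14, -0.005, 0.105]
force: [0.3, 0.4, 0.5]
grip_width: 0.0275
```

move_arm --rows "0 0 -10 0 0 0;0 0 -25 0 0 0;0 0 -35 0 0 0;0 0 -35 0 0 0;0 0 -20 0 0 0;0 0 0 0 0 0"

```text
time_s: 5.25
ee_pos: [0.4047, 0.27, 0.2836]
eef_rot: [-3.14, -0.005, 0.105]
force: [-0.1, -0.3, -2.5]
grip_width: 0.0275
```

Run:
```python
from h import *
to([.5322,-.3326,.285],.05)
c=camera("wrist"); cv2.imwrite("pics/w3.png",c["color"]); np.savez("pics/w3.npz",**c)
```

```text
t 5.25 pos [0.4047 0.27   0.2836] rot [-3.1398 -0.0054  0.105 ] F [-0.06 -0.31 -2.49] w 0.02745487489331265
shift mm [ 63.68 612.6   -2.13] rotvec [-0.0019 -0.0054  0.055 ]
```

View pics/w3.png

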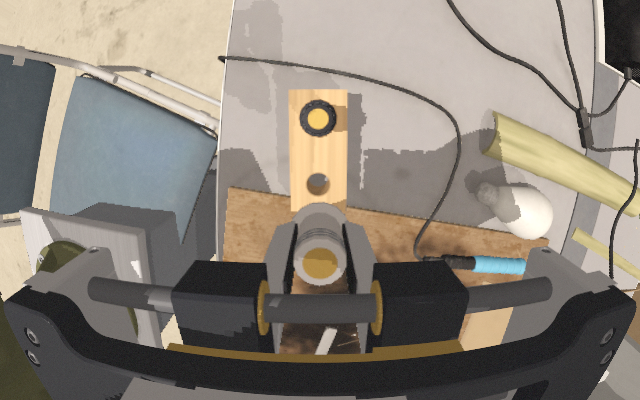

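move_arm --rows "4 40 0 0 -0.002 0;4 48 0 0 0 0;5 48 0 0 0 0;5 48 0 0 0 0;5 48 0 0 0 0;5 48 0 0 0 0;5 48 0 0 0 0;5 48 0 0 0 0;5 48 0 0 0 0;5 48 0 0 0 0;5 48 0 0 0 0;5 48 0 0 0 0;5 48 0 0 0 0;4 48 0 0 0 0;4 20 0 0 0 0;0 0 0 0 0 0"

```text
time_s: 7.3
ee_pos: [0.5461, -0.4241, 0.2579]
eef_rot: [-3.128, 0.023, 0.107]
force: [-0.5, 0.2, -1.1]
grip_width: 0.0274
```

Run:
```python
from h import *
to([.5322,-.3326,.285],.1)
c=camera("wrist"); cv2.imwrite("pics/w4.png",c["color"]); np.savez("pics/w4.npz",**c)
```

```text
t 7.3 pos [ 0.5461 -0.4241  0.2579] rot [-3.1284  0.0227  0.1068] F [-0.47  0.19 -1.12] w 0.027417535140114496
shift mm [ -4.69 -92.84 -25.8 ] rotvec [-0.0132  0.0227  0.0066]
```

View pics/w4.png

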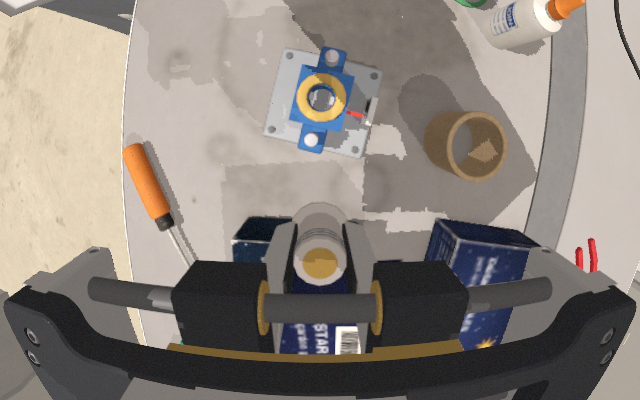

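```bash
cat > ring.py <<'E'
from h import *
def ring(c,o,box,zguess=.082):
    im=c["color"]; hsv=cv2.cvtColor(im,cv2.COLOR_BGR2HSV)
    m=cv2.inRange(hsv,(13,110,90),(32,255,255)); x0,x1,y0,y1=box
    k=np.zeros_like(m);k[y0:y1,x0:x1]=m[y0:y1,x0:x1]
    cs,_=cv2.findContours(k,cv2.RETR_EXTERNAL,cv2.CHAIN_APPROX_NONE); q=max(cs,key=cv2.contourArea)
    k=np.zeros_like(m);cv2.drawContours(k,[q],-1,255,-1);kk=(k>0)&(m>0)
    ys,xs=np.nonzero(kk)
    P=np.array([wpt(c,o,(x,y),depth=c["z_map"][y,x]) for x,y in zip(xs,ys)])
    z=np.median(P[:,2]); print("ring z",z,P[:,2].std(),"n",len(P))
    C=np.array([wpt(c,o,p[0],z=zguess) for p in q])[:,:2].astype(np.float32)*1000
    e=cv2.fitEllipse(C); print("ellipse mm",e); print("minEncl",cv2.minEnclosingCircle(C))
    return e
E
python3 - <<'E'
from ring import *
c=dict(np.load("pics/w4.npz"));o=sensors.get_obs();o["ee_pos"]=[ 0.5461,-0.4241,0.2579];o["eef_rot"]=[-3.1284,0.0227,0.1068]
ring(c,o,(290,350,60,130))
E
```

```text
ring z 0.08270265323258824 0.012945375566552288 n 1197
ellipse mm ((534.0303344726562, -335.3131103515625), (39.424259185791016, 39.841243743896484), 77.37203979492188)
minEncl ((534.0308227539062, -335.2640075683594), 20.41871452331543)
```

move_arm --rows "0 -10 -4 -0.013 0.023 0.006;-2 -30 0 0 0 0;-2 -30 0 0 0 0;0 -10 0 0 0 0;0 0 0 0 0 0;0 0 0 0 0 0"

```text
time_s: 8.1
ee_pos: [0.533, -0.3377, 0.2607]
eef_rot: [-3.14, 0.001, 0.104]
force: [0.2, -0.6, -0.7]
grip_width: 0.0274
```

Run:
```python
from ring import *
to([.5340,-.3345,.235],.1)
c=camera("wrist"); cv2.imwrite("pics/w5.png",c["color"]); np.savez("pics/w5.npz",**c)
```

```text
t 8.1 pos [ 0.533  -0.3377  0.2607] rot [-3.1396e+00  9.0000e-04  1.0440e-01] F [ 0.2  -0.58 -0.68] w 0.027412717236916753
shift mm [ 1.35 -2.99 25.7 ] rotvec [-0.002   0.0009  0.0044]
```

View pics/w5.png

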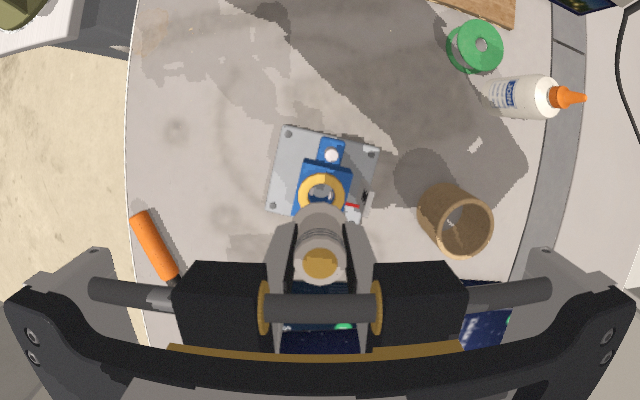

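Run:
```python
from ring import *
from scipy.optimize import least_squares
c=dict(np.load("pics/w5.npz"));o=dict(ee_pos=[.533,-.3377,.2607],eef_rot=[-3.1396,.0009,.1044])
im=c["color"]; cv2.imwrite("pics/w5c.png",cv2.resize(im[150:290,255:385],None,fx=4,fy=4,interpolation=2))
hsv=cv2.cvtColor(im,cv2.COLOR_BGR2HSV); m=cv2.inRange(hsv,(13,110,90),(32,255,255))
pts=[]
for x in range(303,342):
    col=np.nonzero(m[160:200,x])[0]
    if len(col): pts.append(wpt(c,o,(x,160+col[0]-.5),z=.0825)[:2])
P=np.array(pts)*1000
f=least_squares(lambda q:np.hypot(P[:,0]-q[0],P[:,1]-q[1])-21,[534,-335],loss='soft_l1'); print("ring",f.x,np.abs(f.fun).mean(),len(P))
```

```text
ring [ 533.93922886 -335.19018253] 0.27922465689509934 39
```

View pics/w5c.png

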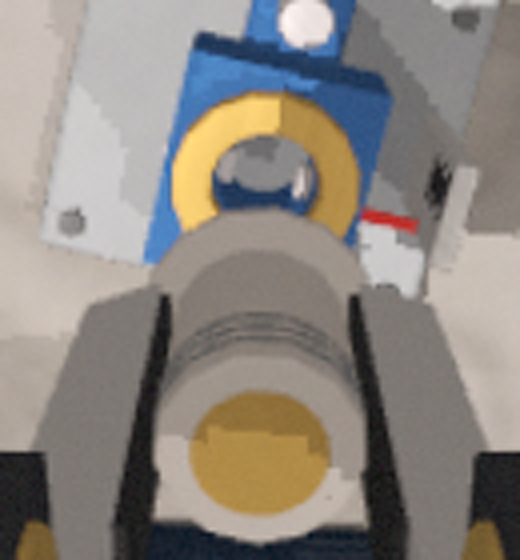

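Run:
```python
from ring import *
c=dict(np.load("pics/w5.npz"));o=dict(ee_pos=[.533,-.3377,.2607],eef_rot=[-3.1396,.0009,.1044])
T=R.from_euler('xyz',o["eef_rot"])
for n,uv,z in (("flange front",(320,202),.158),("flange front 2",(320,202),.154),("cap",(320,263),.2017)):
    p=wpt(c,o,uv,z=z); print(n,p,"tool mm",T.inv().apply(p-o["ee_pos"])*1000)
to([.5340,-.3347,.228],.1)
```

```text
flange front [ 0.53136096 -0.31873465  0.158     ] tool mm [  0.43869672 -18.82820811 102.73736881]
flange front 2 [ 0.53148964 -0.31987543  0.154     ] tool mm [  0.45139711 -17.67226487 106.73506354]
cap [ 0.53335558 -0.33846053  0.2017    ] tool mm [ 0.32749409  0.91100486 58.99803097]
t 8.15 pos [ 0.533  -0.3378  0.2606] rot [-3.1395e+00  9.0000e-04  1.0420e-01] F [ 1.31  0.11 -1.83] w 0.02704370120517259
shift mm [ 1.37 -2.88 32.63] rotvec [-0.0021  0.0009  0.0042]
```

move_arm --rows "0.8 -3.3 5 -0.002 0 0;0 0 14 0 0 0;0 0 6 0 0 0;0 0 0 0 0 0"

```text
time_s: 8.65
ee_pos: [0.5331, -0.3352, 0.2324]
eef_rot: [-3.14, 0.002, 0.103]
force: [-0.8, -0.8, -0.6]
grip_width: 0.0274
```

Run:
```python
from ring import *
to([.5334,-.3344,.228],.1)
```

```text
t 8.65 pos [ 0.5331 -0.3352  0.2324] rot [-3.1405e+00  2.4000e-03  1.0280e-01] F [-0.83 -0.84 -0.65] w 0.02735618650991593
shift mm [ 0.41 -0.79  4.41] rotvec [-0.0011  0.0024  0.0028]
```

move_arm --rows "0.4 -0.8 4 0 0.002 0;0 0 5 0 0 0;0 0 5 0 0 0;0 0 4 0 0 0;0 0 0 0 0 0"

```text
time_s: 9.28
ee_pos: [0.5335, -0.3344, 0.2134]
eef_rot: [-3.141, -0.0, 0.103]
force: [-0.0, -0.8, -0.5]
grip_width: 0.0275
```

Run:
```python
from ring import *
to([.5334,-.3344,.205],.1)
```

```text
t 9.275 pos [ 0.5335 -0.3344  0.2134] rot [-3.1408e+00 -1.0000e-04  1.0280e-01] F [-0.02 -0.83 -0.49] w 0.027542943091788192
shift mm [-0.1  -0.03  8.41] rotvec [-0.0008 -0.0001  0.0028]
```

move_arm --rows "0 0 3 0 0 0;0 0 3 0 0 0;0 0 2 0 0 0;0 0 0 0 0 0"

```text
time_s: 9.78
ee_pos: [0.5338, -0.3346, 0.2056]
eef_rot: [3.142, -0.001, 0.103]
force: [-0.2, -0.0, 1.4]
grip_width: 0.0277
```

move_arm --rows "0 0 2 0 0 0;0 0 2 0 0 0;0 0 0 0 0 0"

```text
time_s: 10.15
ee_pos: [0.5342, -0.3348, 0.2034]
eef_rot: [3.14, -0.004, 0.103]
force: [-1.0, 1.2, 3.5]
grip_width: 0.0276
```

move_arm --rows "0 0 2 0 0 0;0 0 1 0 0 0;0 0 0 0 0 0"

```text
time_s: 10.52
ee_pos: [0.5343, -0.3349, 0.2023]
eef_rot: [3.138, -0.005, 0.103]
force: [-3.8, 1.3, 5.8]
grip_width: 0.0276
```

move_arm --rows "-1 0 2 0 -0.005 0;0 0 2 0 0 0;0 0 2 0 0 0"

```text
time_s: 10.9
ee_pos: [0.5339, -0.335, 0.1979]
eef_rot: [3.137, -0.002, 0.103]
force: [-0.4, 1.0, -0.3]
grip_width: 0.0275
```

Run:
```python
from ring import *
to([.5334,-.3344,.190],.1)
```

```text
t 10.9 pos [ 0.5339 -0.335   0.1979] rot [ 3.137e+00 -2.200e-03  1.031e-01] F [-0.45  0.96 -0.26] w 0.027483371126525942
shift mm [-0.44 -0.66  7.89] rotvec [ 0.0046 -0.0022  0.0031]
```

move_arm --rows "-0.4 -0.6 1.5 0.004 0 0;0 0 1.5 0 0 0"

```text
time_s: 11.15
ee_pos: [0.5335, -0.3348, 0.195]
eef_rot: [3.14, -0.003, 0.103]
force: [0.4, 0.9, 3.6]
grip_width: 0.0273
```

move_arm --rows "0 0 1.5 0 0 0;0 0 1.5 0 0 0"

```text
time_s: 11.4
ee_pos: [0.5336, -0.3348, 0.192]
eef_rot: [3.14, -0.003, 0.103]
force: [-0.8, -0.3, 3.2]
grip_width: 0.0275
```

move_arm --rows "0 0 1.5 0 0 0;0 0 1 0 0 0"

```text
time_s: 11.65
ee_pos: [0.5335, -0.3347, 0.1888]
eef_rot: [3.141, -0.003, 0.103]
force: [-0.8, -0.1, 5.9]
grip_width: 0.0274
```

move_arm --rows "0 0 1 0 0 0;0 0 1 0 0 0"

```text
time_s: 11.9
ee_pos: [0.5335, -0.3347, 0.188]
eef_rot: [3.14, -0.003, 0.103]
force: [-4.6, 2.6, 10.5]
grip_width: 0.0277
```

move_arm --rows "0 0 1 0 0 0;0 0 0.7 0 0 0"

```text
time_s: 12.15
ee_pos: [0.5335, -0.3347, 0.1882]
eef_rot: [3.14, -0.003, 0.103]
force: [-4.0, 2.9, 9.5]
grip_width: 0.0271
```

Run:
```python
from ring import *
to([.5334,-.3344,.187],.1)
c=camera("wrist"); cv2.imwrite("pics/w6.png",cv2.resize(c["color"][120:290,230:410],None,fx=3.3,fy=3.3,interpolation=2)); np.savez("pics/w6.npz",**c)
c=camera("scene"); cv2.imwrite("pics/s6.png",cv2.resize(c["color"][170:260,310:400],None,fx=6,fy=6,interpolation=2))
to([.5334,-.3344,.187],.1)
```

```text
t 12.15 pos [ 0.5335 -0.3347  0.1882] rot [ 3.1399 -0.0032  0.103 ] F [-4.04  2.94  9.52] w 0.027146645065105033
shift mm [-0.05 -0.27  1.18] rotvec [ 0.0017 -0.0032  0.003 ]
t 12.25 pos [ 0.5335 -0.3347  0.1881] rot [ 3.1399 -0.0032  0.1029] F [-3.95  2.53  9.89] w 0.027368408171003923
shift mm [-0.05 -0.28  1.15] rotvec [ 0.0017 -0.0032  0.0029]
```

View pics/w6.png

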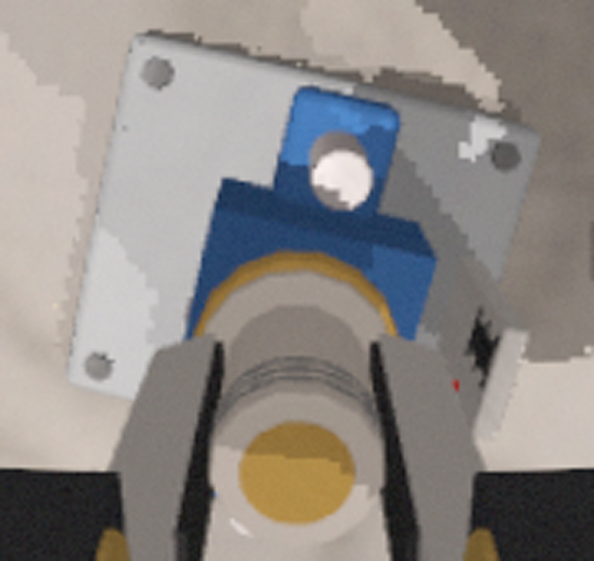

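View pics/s6.png

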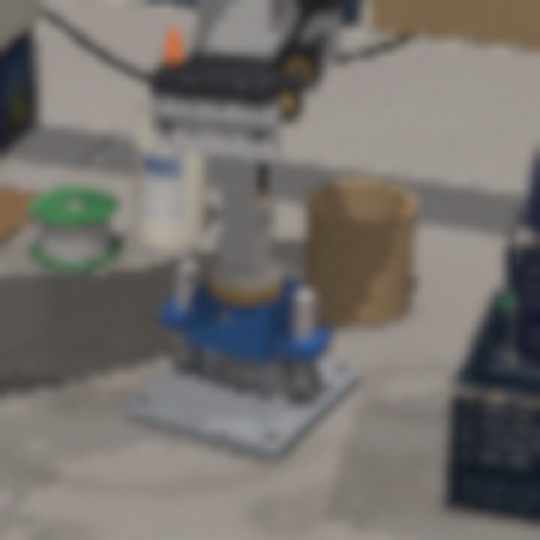

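move_arm --rows "-0.3 0.2 1.4 0 0 0;-0.3 0.2 1.4 0 0 0"

```text
time_s: 12.5
ee_pos: [0.5333, -0.3347, 0.1876]
eef_rot: [3.14, -0.005, 0.103]
force: [-2.8, 5.1, 13.7]
grip_width: 0.0274
```

move_arm --rows "-0.2 0.2 1.6 0 0 0"

```text
time_s: 12.62
ee_pos: [0.5333, -0.3347, 0.1874]
eef_rot: [3.14, -0.005, 0.103]
force: [-5.1, 5.4, 14.6]
grip_width: 0.0273
```

move_arm --rows "0 0 -1 0 0.003 0;0 0 -1 0 0 0;0 0 -0.5 0 0 0"

```text
time_s: 13.0
ee_pos: [0.5329, -0.3345, 0.1902]
eef_rot: [3.14, -0.007, 0.103]
force: [-0.5, 0.7, -0.7]
grip_width: 0.0275
```

move_arm --rows "0 0 -0.7 0 0 0;0 0 -0.7 0 0 0"

```text
time_s: 13.25
ee_pos: [0.5328, -0.3344, 0.1911]
eef_rot: [3.141, -0.007, 0.103]
force: [-0.1, -0.4, -0.4]
grip_width: 0.0273
```

Run:
```python
from ring import *
to([.5334,-.3344,.187],.1)
```

```text
t 13.25 pos [ 0.5328 -0.3344  0.1911] rot [ 3.1407 -0.0068  0.1035] F [-0.12 -0.43 -0.44] w 0.02733362564271087
shift mm [0.54 0.01 4.09] rotvec [ 0.0008 -0.0069  0.0035]
```

move_arm --rows "0.4 0 -0.6 0 -0.006 0;0 0 -0.7 0 0 0"

```text
time_s: 13.5
ee_pos: [0.5333, -0.3344, 0.1922]
eef_rot: [3.141, -0.0, 0.103]
force: [0.5, -0.1, -2.0]
grip_width: 0.0275
```

move_arm --rows "0 0 -0.7 0 0 0"

```text
time_s: 13.62
ee_pos: [0.5333, -0.3343, 0.1927]
eef_rot: [3.141, -0.0, 0.103]
force: [1.7, -0.7, -4.3]
grip_width: 0.0275
```

move_arm --rows "0 0 -0.7 0 0 0"

```text
time_s: 13.75
ee_pos: [0.5333, -0.3343, 0.193]
eef_rot: [3.141, 0.0, 0.104]
force: [2.1, -1.7, -7.1]
grip_width: 0.0278
```

move_arm --rows "0 0 -0.7 0 0 0"

```text
time_s: 13.88
ee_pos: [0.5333, -0.3343, 0.1934]
eef_rot: [3.141, 0.0, 0.104]
force: [3.3, -2.0, -8.9]
grip_width: 0.0273
```

move_arm --rows "0 0 -1 0 0 0"

```text
time_s: 14.0
ee_pos: [0.5332, -0.3343, 0.1939]
eef_rot: [-3.141, 0.0, 0.103]
force: [3.1, -1.1, -11.8]
grip_width: 0.0273
```

move_arm --rows "0 0 -1.1 0 0 0"

```text
time_s: 14.12
ee_pos: [0.5332, -0.3342, 0.1944]
eef_rot: [-3.141, 0.001, 0.103]
force: [4.3, -2.4, -14.1]
grip_width: 0.0274
```

Run:
```python
from ring import *
for i in range(12):
    c=camera("wrist"); o=sensors.get_obs(); print(round(o["time_s"],3),np.round(o["ee_pos"][2],5),np.round(o["force"],1))
cv2.imwrite("pics/w7.png",cv2.resize(c["color"][120:290,230:410],None,fx=3.3,fy=3.3,interpolation=2))
```

```text
14.175 0.19437 [  5.3  -3.  -13.6]
14.225 0.19431 [  5.3  -2.3 -14.3]
14.275 0.19427 [  5.   -2.2 -14.2]
14.325 0.19428 [  5.2  -2.8 -13.5]
14.375 0.19432 [  5.4  -3.  -14.2]
14.425 0.19427 [  5.3  -2.  -14.4]
14.475 0.19425 [  4.1  -3.4 -13. ]
14.525 0.1943 [  4.8  -2.2 -14.1]
14.575 0.19429 [  4.1  -2.7 -13.3]
14.625 0.19427 [  5.   -3.2 -13.9]
14.675 0.1943 [  3.9  -2.8 -13.5]
14.725 0.1943 [  5.6  -2.9 -13.2]
```

move_arm --rows "0 0 0.7 0 0 0;0 0 0.7 0 0 0;0 0 0.7 0 0 0;0 0 0.7 0 0 0;0 0 0.5 0 0 0"

```text
time_s: 15.35
ee_pos: [0.5333, -0.3344, 0.1921]
eef_rot: [3.141, -0.0, 0.103]
force: [0.8, 0.5, -0.3]
grip_width: 0.027
```

View pics/w7.png

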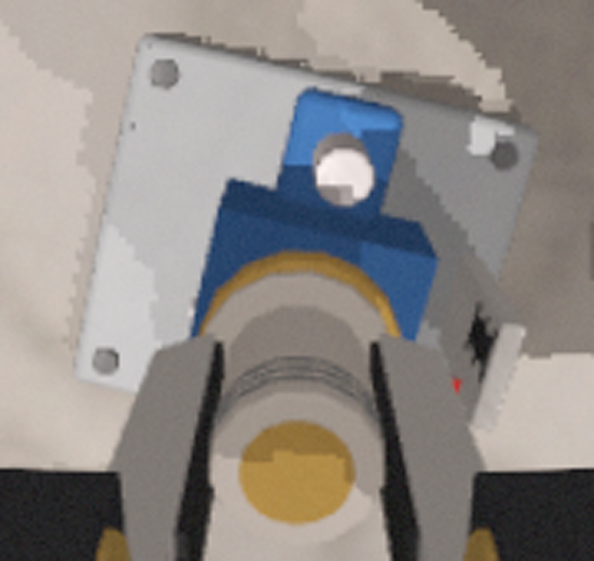

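move_arm --rows "0 0 1 0 0 0;0 0 1 0 0 0;0 0 0.7 0 0 0"

```text
time_s: 15.72
ee_pos: [0.5333, -0.3344, 0.1899]
eef_rot: [3.141, -0.0, 0.103]
force: [0.7, -0.5, -1.4]
grip_width: 0.0275
```

move_arm --rows "0 0 0.6 0 0 0;0 0 0.4 0 0 0;0 0 0 0 0 0"

```text
time_s: 16.1
ee_pos: [0.5334, -0.3344, 0.1894]
eef_rot: [3.141, -0.001, 0.103]
force: [-0.5, -0.1, 1.6]
grip_width: 0.0273
```

move_arm --rows "0 0 0 0 0 0;0 0 0 0 0 0;0 0 0 0 0 0;0 0 0 0 0 0;0 0 0 0 0 0;0 0 0 0 0 0" --grip 0.6

```text
time_s: 16.85
ee_pos: [0.5333, -0.3344, 0.1889]
eef_rot: [3.141, -0.0, 0.103]
force: [0.2, -0.5, 0.3]
grip_width: 0.075
```

move_arm --rows "0 0 -10 0 0 0;0 0 -20 0 0 0;0 0 -25 0 0 0;0 0 -25 0 0 0;0 30 -10 0 0 0;0 40 0 0 0 0;0 0 0 0 0 0;0 0 0 0 0 0"

```text
time_s: 17.85
ee_pos: [0.5409, -0.405, 0.2879]
eef_rot: [3.138, -0.003, 0.105]
force: [0.4, 0.4, 0.7]
grip_width: 0.075
```

Run:
```python
from ring import *
o=sensors.get_obs(); to([.5334,-.3344,.187],.1)
c=camera("wrist"); cv2.imwrite("pics/w8.png",c["color"]); np.savez("pics/w8.npz",**c)
c2=camera("scene"); cv2.imwrite("pics/s8.png",cv2.resize(c2["color"][170:260,310:400],None,fx=6,fy=6,interpolation=2))
```

```text
t 17.85 pos [ 0.5409 -0.405   0.2879] rot [ 3.1378 -0.0035  0.1045] F [0.43 0.38 0.72] w 0.07502940785842394
shift mm [ -0.43 -71.38 100.64] rotvec [ 0.0038 -0.0035  0.0045]
```

View pics/w8.png

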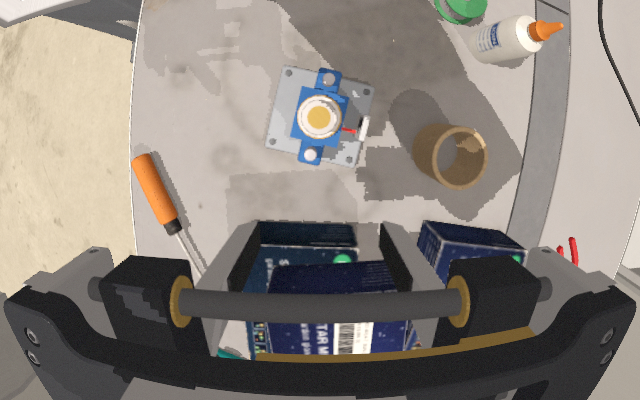

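View pics/s8.png

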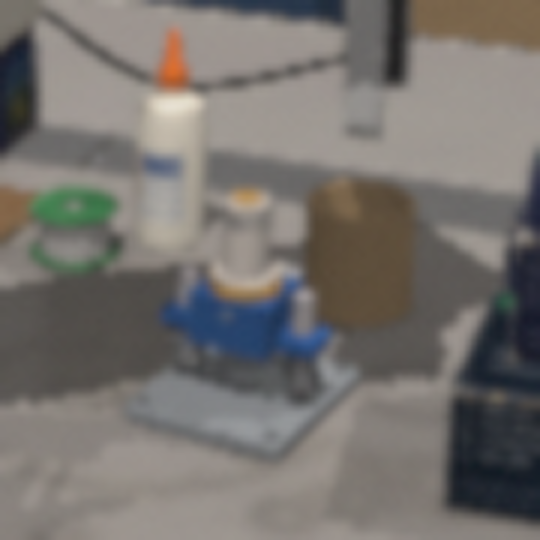

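Run:
```python
from ring import *
c=dict(np.load("pics/w8.npz"));o=dict(ee_pos=[.5409,-.405,.2879],eef_rot=[3.1378,-.0035,.1045])
print("cap",wpt(c,o,(319,118),depth=np.median(c["z_map"][115:122,316:323])),"ring was z .0827 -> expect cap .131")
ctrl.hand_in()
```

```text
cap [ 0.53403074 -0.33609752  0.13105406] ring was z .0827 -> expect cap .131
the job is handed in; nothing more can be done
```

I pressed the white stem home in the blue nest and pull-tested it. I then lowered it home, let go, backed the arm away and handed the job in. No verdict was reported.

- **Press:** The wrist force peaked at 14.6 N, under the 25 N limit. It then rose by about 6.4 N per mm, close to the nest spring's 7 N per mm, so I took the flange as seated. The click itself did not show as a clear event in the force readings. I inferred it from this and from the catch holding the pull.
- **Pull:** The play before the stem took load was about 2.5 mm. I then raised the pull slowly and held it for about 0.6 s. The force read 13.0 to 14.4 N, up to about 0.6 N of it the stem's own weight, so a little above the 12 N asked and below 20 N. There was a sideways force of about 5 N during the hold.
- **Last checks:**
  - The cap measured z = 0.1311 m, against 0.131 m expected for a stem sitting fully home.
  - The cap is about 1 mm from the measured ring centre.
  - The pictures show the stem upright and clear of the gripper.
- **Disagreement:** The top camera put the ring about 3 mm from the wrist camera's estimate. I used the wrist value, and the stem entered the bore without sideways force.
- **Not checked:** I did not measure the black stem or the bystanders again at the end. The black stem looked undisturbed after the lift, and the arm did not come near the other items.

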